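Stack the spacer and the clamp cap on a cobbler's sanding spindle

TASK

The sanding wheel is already on the upright spindle: slip the thick orange spacer ring over the spindle so that it lies flat on the wheel, and only then put the black cap with the red knob over the spindle so that it sits flat on the orange spacer. Leave the thin blue ring where it is, and let go of everything at the end.

Things in the scene. Friction and masses are not known exactly. Their poses are not given: they have to be found in the camera images.
- stand: Fixed stand: green base plate 140 x 140 x 20 mm carrying a red-brown sanding wheel (90 mm diameter) whose flat top is 55 mm above the bench. A steel spindle, 14 mm in diameter, stands up from the wheel's centre: straight to 78 mm above the bench, then tapering to a 4 mm tip at 92 mm. Its place varies. Origin: on the spindle axis at bench level; z up.
- spacer: Loose thick orange plastic ring, 50 mm outer diameter, 30 mm bore, 20 mm high, about 60 g, lying flat on the bench; pinch it across its outside from above. Origin: centre of its underside; z along its axis. Seated, its underside is 55 mm above the bench.
- cap: Loose clamp cap, about 100 g, standing upright: black skirt 54 mm in diameter, 28 mm high, with a bore from below 30 mm wide, 22 mm deep; on top a red round knob 34 mm in diameter, 26 mm high (54 mm in all), to be pinched from above. Origin: centre of its underside; z up. Seated on the spacer, its underside is 75 mm above the bench.
- thin_ring: Leave alone: loose thin blue ring, 50 mm outer diameter, 30 mm bore, only 8 mm high, lying flat. Origin: centre of its underside. It, the spacer, the cap and a blue-and-white tin (68 mm diameter, 42 mm high) lie in four places that change round, at least 95 mm between centres; a shoe brush and a hammer lie farther off.
Not all that is in view belongs to the job. Of the things that look like the cap, take the one that is farthest from the robot's base at the start.

How it is judged:
By the outcome, as a careful person would: the job done as asked, in the order asked, and still so for the second after the job is handed in, with the robot touching nothing.
It also fails if it takes over 50 s, if anything falls off the work surface, if the arm or the gripper's body presses on something with over 40 N, if the wrist force passes 120 N, or if a joint passes its speed limit or range.

ROBOT

A 6-joint arm with a two-finger parallel gripper is mounted at the origin on the work surface. World frame = base frame: x ahead of the robot, y to its left, z up, the work surface at z = 0. Lengths are in m, angles in rad, forces in N, time in s.
With the tool pointing down it reaches from about 0.35 to 0.975 m from the base axis. Payload 4.9 kg.
Tool frame: the origin (TCP) lies on the centre line of the jaws, within the pads' length; the fingertips stand manip.tip_reach ahead of it and the grasp point (between the pads) is the TCP (manip.tip_reach is the distance from the TCP to the fingertips, in m); z points along the fingers, y is the line along which they close (so a half turn about z gives the same grasp; the last joint's range is limited). The gripper opens to 85 mm and grips with 20 to 120 N. Pads are 22 mm wide; open, the fingers measure 114 mm over their backs; the gripper's body (76 mm by 85 mm) begins 54 mm behind the grasp point. The pads swing forward as they close: fully open they stand 13 mm farther back than shut.
Start: joints at [1.122, 0.053, 1.613, -0, 1.476, -0.119], TCP at [0.202, 0.591, 0.25] pointing down, gripper open.
Joint ranges: [-3.01, 3.01], [-1.01, 2.22], [0.06, 2.58], [-1.02, 4.17], [0.09, 2.62], [-3.14, 3.14]. Speed limits (rad/s): [2.57, 2.57, 3.14, 3.14, 3.14, 3.14].

INTERFACE

Orientations are given as a unit quaternion [w, x, y, z].
In Python, from plant import manip gives the robot as it stands. The module is installed in compiled form; this text tells all that it offers.
- The arm moves only by the tool move_arm, never from a script. Its argument "rows" is a list of rows, each a list of 7 numbers: the shift along the tool's x, y, z in cm, then the turn, a rotation vector about the tool's x, y, z in degrees, then the opening, from -1 (shut) to 1 (fully open). In form: [[tx, ty, tz, ax, ay, az, jaw], ...]. A call has 1 to 20 rows; each row shifts and turns the commanded pose from where the row before left it, along the tool's axes as they then stand; what a row does not reach is not made up. A row lasts 1/12 s, in which the tool goes at most 41.7 mm and 7.16 degrees, less where a joint would pass 70% of its speed; a pose out of reach is approached as far as the arm can. A call is refused whole if a number of a shift passes 4.17 or a number of a turn 7.16, either way. A call with a gripper value outside its range is refused whole. The fingers move at their own pace and stop on an object; the grip force is fixed at half the most. Time passes only in rows, so rows that do not move let the fingers close. It gives the time, the measured TCP pose, the force, the opening and the grip force at its end, in the units of the state.
- manip.state(): the state, without advancing time (a new reading comes with each control period).
- manip.grab_frame(name): name is "scene" or "top"; returns a dict with "img" (420x560x3 uint8, blue, green, red), "mtx" (3x3 intrinsics, pixels), "R" (3x3) and "t" (3): a world point X has camera coordinates R X + t. Camera axes: x right, y down, z forward; pixel columns grow to the right and rows downward; lengths in m; the calibration is good to about 2 mm. A picture is of the moment at which its call begins. There is no depth.
- manip.job_done(): hands the job in; it is judged then, once.
The state is a dict: "time": time; "joint_pos": joint angles; "joint_vel": joint speeds; "joint_efforts": joint torques, N m; "tool_pos": TCP position; "tool_rot": TCP orientation; "contact_force": force on the tool from outside, world axes, zero at the start; "ft_torque": the same for the moment, N m; "gripper_width": opening from 0.0 (shut) to 1.0 (fully open); "grasp_force": force on a finger pad.
Only numpy, scipy, OpenCV 4.12 (cv2) and the standard library are available. Lean on these libraries where they do the work, as an engineer would, in place of code of your own. Each camera call takes 0.05 s, during which the arm holds its last target. There are 200 camera calls.

## Working session

There is one attempt and no reset: what is moved stays moved. The work goes in short steps, Python scripts to look and compute and a tool call to move; the robot and the scene stay as the last step left them, time stands still between calls to the robot, and variables do not carry over. Pictures are saved under pics/ and viewed, at most 10 in all, crops included, and the job is handed in when it is done.

Besides the shell and the picture viewer there is one more tool, called after ">>>" as name(argument=value, ...), one argument or row to a line, values as JSON. move_arm: Moves the arm, as the interface text tells. Its arguments: {"type":"object","properties":{"rows":{"type":"array","items":{"type":"array","items":{"type":"number"}}}},"required":["rows"]}

```bash
mkdir -p pics
cat > h.py <<'E'
import numpy as np, cv2
from plant import manip
def grab(n):
    f=manip.grab_frame(n); return f
def ray(f,u,v,z):
    d=f["R"].T@np.linalg.inv(f["mtx"])@np.array([u,v,1.]); c=-f["R"].T@f["t"]
    return c+d*(z-c[2])/d[2]
def proj(f,X):
    p=f["mtx"]@(f["R"]@np.array(X,float)+f["t"]); return p[:2]/p[2]
E
python3 - <<'E'
from h import *
for n in("scene","top"):
    f=grab(n); cv2.imwrite(f"pics/{n}0.png",f["img"]); np.savez(f"{n}0.npz",**f)
    print(n,-f["R"].T@f["t"],f["R"][2],f["mtx"][0,0])
s=manip.state(); print(s,manip.tip_reach)
E
```

```text
scene [0.90839459 0.26370979 0.7374366 ] [-0.47483822 -0.32650526 -0.81726555] 442.58301477289297
top [ 0.45616226 -0.02524719  0.70569975] [ 0.052901    0.04318171 -0.99766569] 386.2549887990478
{'time': 0.1, 'joint_pos': array([ 1.12199462e+00,  5.32772242e-02,  1.61416474e+00, -1.33634903e-06,
        1.47602704e+00, -1.18992230e-01]), 'joint_vel': array([ 0.00199656,  0.00041802, -0.00295112,  0.00017259, -0.00076177,
       -0.00053777]), 'joint_efforts': array([-5.85055914e-04, -3.94905639e+01, -3.71361530e+01, -2.08722377e-04,
        3.91929148e-03,  3.05360686e-05]), 'tool_pos': array([0.20217409, 0.59082763, 0.24918958]), 'tool_rot': array([-2.62143016e-04,  1.64158229e-01,  9.86433574e-01, -9.00806820e-04]), 'contact_force': array([ 0.18774727, -0.27290105,  0.78520242]), 'ft_torque': array([-0.01887801,  0.01684597, -0.0224178 ]), 'grasp_force': 0.0, 'gripper_width': 1.0046402006878745} 0.019
```

View pics/scene0.png

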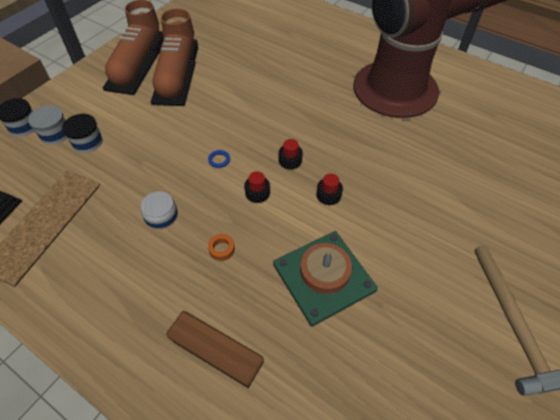

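View pics/top0.png

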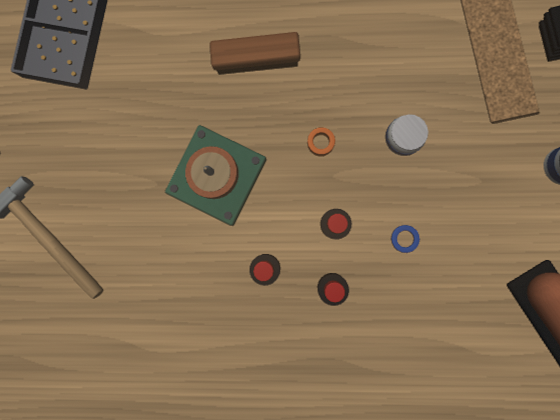

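The scene view shows three cap-like things at (257,187), (290,154) and (330,189). In the top view these are at (336,223), (265,269) and (333,289). The orange ring is at top (321,141), the spindle at top (209,171) and the blue ring at top (405,239). I'll measure all of them and crop the caps.

Run:
```python
from h import *
def seg(f,lo,hi,roi):
    hsv=cv2.cvtColor(f["img"],cv2.COLOR_BGR2HSV); m=cv2.inRange(hsv,lo,hi)
    if lo[0]==0 and hi[0]<=6: m|=cv2.inRange(hsv,(174,lo[1],lo[2]),(180,255,255))
    k=np.zeros_like(m); u,v,r=roi; k[v-r:v+r,u-r:u+r]=255; m&=k
    c=max(cv2.findContours(m,cv2.RETR_EXTERNAL,cv2.CHAIN_APPROX_NONE)[0],key=cv2.contourArea)
    return c[:,0,:]
T=np.load("top0.npz");S=np.load("scene0.npz")
def circ(f,c,z):
    P=np.array([ray(f,u,v,z)[:2] for u,v in cv2.convexHull(c.astype(np.int32))[:,0]]).astype(np.float32)
    (x,y),r=cv2.minEnclosingCircle(P); return np.round([x,y,r],4)
RED=((0,150,60),(6,255,255))
for n,t,s in(("A",(336,223),(257,187)),("B",(265,269),(330,189)),("C",(333,289),(290,154))):
    for nm,f,p in(("top",T,t),("scn",S,s)):
        c=seg(f,*RED,(*p,24)); print(n,nm,"knob px",c.mean(0).round(1),circ(f,c,.054),"black px->z.014",np.round(np.hypot(*ray(f,*p,.03)[:2]),3))
ORA=((6,170,110),(16,255,255)); 
for nm,f,p in(("top",T,(321,141)),("scn",S,(221,246))):
    c=seg(f,*ORA,(*p,22)); print("ring",nm,circ(f,c,.02),circ(f,c,.01))
GR=((55,60,20),(95,255,160))
for nm,f,p in(("top",T,(215,175)),("scn",S,(325,277))):
    c=seg(f,*GR,(*p,60)); r=cv2.minAreaRect(np.array([ray(f,u,v,.02)[:2] for u,v in c],np.float32)); print("plate",nm,r)
print("tip top",ray(T,209,171,.092),"scn",ray(S,328,255,.092))
a=cv2.resize(T["img"][195:315,235:375],None,fx=2.8,fy=2.8,interpolation=cv2.INTER_CUBIC)
b=cv2.resize(T["img"][120:220,155:255],None,fx=3.36,fy=3.36,interpolation=cv2.INTER_CUBIC)
d=cv2.resize(S["img"][230:310,280:370],None,fx=4.2,fy=4.2,interpolation=cv2.INTER_CUBIC)[:336,:378]
cv2.imwrite("pics/crop.png",np.vstack([cv2.resize(np.hstack([a,b]),(760,346)),np.zeros((10,760,3),np.uint8)]+[np.hstack([cv2.resize(d,(270,240)),cv2.resize(S["img"][130:210,235:355],(360,240)),np.zeros((240,130,3),np.uint8)])]))
```

```text
A top knob px [337.2 222.9] [ 0.467  -0.0911  0.0168] black px->z.014 0.476
A scn knob px [256.3 181.2] [ 0.4781 -0.084   0.0251] black px->z.014 0.481
B top knob px [262.9 270.7] [0.3876 0.0336 0.0171] black px->z.014 0.389
B scn knob px [330.3 183. ] [0.3978 0.0415 0.0252] black px->z.014 0.396
C top knob px [333.9 291.2] [ 0.3535 -0.0843  0.0181] black px->z.014 0.364
C scn knob px [290.3 147.9] [ 0.3647 -0.0778  0.0266] black px->z.014 0.369
ring top [ 0.6153 -0.068   0.0237] [ 0.6176 -0.0686  0.024 ]
ring scn [ 0.6183 -0.0636  0.0257] [ 0.6143 -0.0682  0.0261]
plate top ((0.5571883320808411, 0.12391388416290283), (0.1334831565618515, 0.1348017305135727), 63.438358306884766)
plate scn ((0.5615288615226746, 0.12727467715740204), (0.13874216377735138, 0.13801032304763794), 63.46653366088867)
tip top [0.55130533 0.1172996  0.092     ] scn [0.56063343 0.12751667 0.092     ]
```

View pics/crop.png

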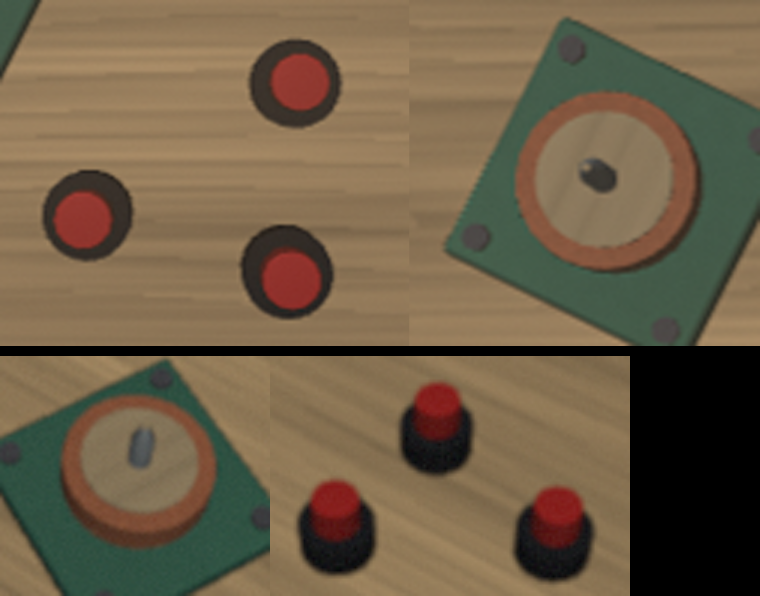

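There are three candidate caps: A at top (336,223), B at (265,269) and C at (333,289). Their distances from the base are 0.476, 0.389 and 0.364 m. A is the farthest, and the crop shows it is a proper black cap with a red knob, so I'll take A. Next I'll refine the positions with silhouette fits over both views.

```bash
cat >> h.py <<'E'
from scipy.optimize import least_squares
from scipy.spatial.transform import Rotation as Ro
def seg(f,lo,hi,roi):
    hsv=cv2.cvtColor(f["img"],cv2.COLOR_BGR2HSV); m=cv2.inRange(hsv,lo,hi)
    if lo[0]==0: m|=cv2.inRange(hsv,(172,lo[1],lo[2]),(180,255,255))
    k=np.zeros_like(m); u,v,r=roi; k[v-r:v+r,u-r:u+r]=255; m&=k
    return cv2.convexHull(max(cv2.findContours(m,cv2.RETR_EXTERNAL,cv2.CHAIN_APPROX_NONE)[0],key=cv2.contourArea))
def cyl(f,x,y,r,z0,z1):
    a=np.linspace(0,2*np.pi,60)
    return cv2.convexHull(np.array([proj(f,(x+r*np.cos(t),y+r*np.sin(t),z)) for z in(z0,z1) for t in a],np.float32))
def cen(h):
    m=cv2.moments(h.astype(np.float32)); return np.array([m["m10"],m["m01"]])/m["m00"]
def fit(obs,r,z0,z1,x0):
    "obs: list of (frame,hull)"
    g=lambda p:np.concatenate([cen(cyl(f,*p,r,z0,z1))-cen(h) for f,h in obs])
    s=least_squares(g,x0,diff_step=1e-3); a=[cv2.contourArea(h)/cv2.contourArea(cyl(f,*s.x,r,z0,z1)) for f,h in obs]
    return s.x.round(4),s.fun.round(1),np.round(a,2)
RED=((0,150,60),(6,255,255)); ORA=((6,170,110),(16,255,255)); WH=((0,90,60),(14,165,230))
E
python3 - <<'E'
from h import *
T=np.load("top0.npz");S=np.load("scene0.npz")
T={k:T[k] for k in T};S={k:S[k] for k in S}
def run(n,col,pt,ps,R,*a):
    o=[(T,seg(T,*col,(*pt,R))),(S,seg(S,*col,(*ps,R)))]
    print(n,"both",*fit(o,*a)); print("  top",fit(o[:1],*a)[0],"scene",fit(o[1:],*a)[0],fit(o[1:],*a)[2])
run("A",RED,(336,223),(257,187),24,.017,.028,.054,(.47,-.09))
run("ring",ORA,(321,141),(221,246),22,.025,0,.02,(.617,-.067))
run("wheel",WH,(211,172),(326,267),30,.045,.02,.055,(.557,.124))
for f,p in((T,(206.6,167.7)),(S,(328,256))): print("tip",ray(f,*p,.09))
print("tin",ray(T,407,134,.042),"blue",ray(T,405,239,.008))
s=manip.state(); q=s["tool_rot"]; print(Ro.from_quat(q[[1,2,3,0]]).as_matrix().round(3))
E
```

```text
A both [ 0.4679 -0.0913] [-0.5 -0.3 -0.3 -0.9] [0.84 0.82]
  top [ 0.4673 -0.0921] scene [ 0.4694 -0.0895] [0.82]
ring both [ 0.6163 -0.0684] [ 0.   0.6 -0.3  0.5] [0.76 0.73]
  top [ 0.6173 -0.0684] scene [ 0.615  -0.0687] [0.73]
wheel both [0.5564 0.1251] [-0.1  0.3 -0.3  0.2] [0.9  0.88]
  top [0.5569 0.1249] scene [0.5558 0.1252] [0.88]
tip [0.55703974 0.12172272 0.09      ]
tip [0.56119458 0.12807359 0.09      ]
tin [ 0.61943716 -0.21347992  0.042     ] blue [ 0.4389569  -0.21571378  0.008     ]
[[-0.946  0.324 -0.001]
 [ 0.324  0.946 -0.002]
 [ 0.    -0.002 -1.   ]]
```

>>> move_arm(
  rows=[
    [-1.5,-1.2,0,0,0,0,1],
    [-3.1,-2.5,0,0,0,0,1],
    [-3.1,-2.5,0,0,0,0,1],
    [-3.1,-2.5,0,0,0,0,1],
    [-3.1,-2.5,0,0,0,0,1],
    [-3.1,-2.5,0,0,0,0,1],
    [-3.1,-2.5,0,0,0,0,1],
    [-3.1,-2.5,0,0,0,0,1],
    [-3.1,-2.5,0,0,0,0,1],
    [-3.1,-2.5,0,0,0,0,1],
    [-3.1,-2.5,0,0,0,0,1],
    [-3.1,-2.5,0,0,0,0,1],
    [-3.1,-2.5,0,0,0,0,1],
    [-3.1,-2.5,0,0,0,0,1],
    [-3.1,-2.5,0,0,0,0,1],
    [-3.1,-2.5,0,0,0,0,1],
    [-3.1,-2.5,0,0,0,0,1],
    [-3.1,-2.5,0,0,0,0,1],
    [-3.1,-2.5,0,0,0,0,1],
    [-1.5,-1.2,0,0,0,0,1],
  ],
)

```text
time: 1.77
tool_pos: [0.6064, -0.0514, 0.2495]
tool_rot: [-0.0, 0.166, 0.986, -0.001]
contact_force: [-1.0, -0.6, 0.6]
gripper_width: 0.997
grasp_force: 0.0
```

```bash
cat > go.py <<'E'
import sys
from h import *
s=manip.state(); q=s["tool_rot"]; M=Ro.from_quat(q[[1,2,3,0]]).as_matrix()
print("t",round(s["time"],2),"pos",s["tool_pos"].round(4),"F",s["contact_force"].round(1),"w",round(float(s["gripper_width"]),3),"g",round(float(s["grasp_force"]),1),"tip",manip.tip_reach,"toolz",M[:,2].round(4),"tooly",M[:,1].round(3))
if len(sys.argv)>3: print("tool shift cm",(100*M.T@(np.array(sys.argv[1:4],float)-s["tool_pos"])).round(2))
E
python3 go.py .616 -.068 .08
```

```text
t 1.77 pos [ 0.6064 -0.0514  0.2495] F [-1.  -0.6  0.6] w 0.997 g 0.0 tip 0.019 toolz [-5.0e-04 -1.1e-03 -1.0e+00] tooly [ 0.327  0.945 -0.001]
tool shift cm [-1.45 -1.23 16.95]
```

>>> move_arm(
  rows=[
    [-0.7,-0.6,2,0,0,0,1],
    [-0.7,-0.6,4,0,0,0,1],
    [0,0,4,0,0,0,1],
    [0,0,4,0,0,0,1],
    [0,0,2.5,0,0,0,1],
    [0,0,0,0,0,0,1],
    [0,0,0,0,0,0,1],
    [0,0,0,0,0,0,1],
  ],
)

```text
time: 2.43
tool_pos: [0.6159, -0.0637, 0.0873]
tool_rot: [0.001, 0.164, 0.986, -0.0]
contact_force: [-0.2, -1.0, 1.6]
gripper_width: 1.001
grasp_force: 0.0
```

```bash
python3 go.py .616 -.068 .021
python3 - <<'E'
from h import *
f=grab("top"); cv2.imwrite("pics/t1.png",cv2.resize(f["img"][80:220,250:430],None,fx=4,fy=4));
E
```

```text
t 2.43 pos [ 0.6159 -0.0637  0.0873] F [-0.2 -1.   1.6] w 1.001 g 0.0 tip 0.019 toolz [ 2.9e-03 -7.0e-04 -1.0e+00] tooly [0.324 0.946 0.   ]
tool shift cm [-0.13 -0.4   6.64]
```

View pics/t1.png

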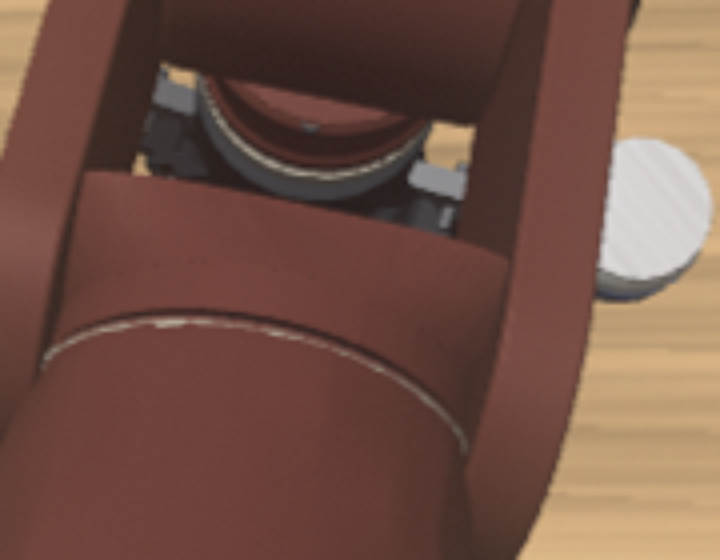

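The top view is blocked by the arm, with only the tin visible at the right, so I'll use the scene camera from here. Going down and closing on the ring.

>>> move_arm(
  rows=[
    [-0.1,-0.4,2,0,0,0,1],
    [0,0,2,0,0,0,1],
    [0,0,1.6,0,0,0,1],
    [0,0,0.9,0,0,0,1],
    [0,0,0,0,0,0,1],
    [0,0,0,0,0,0,1],
    [0,0,0,0,0,0,1],
  ],
)

```text
time: 3.07
tool_pos: [0.6158, -0.0679, 0.0225]
tool_rot: [0.002, 0.164, 0.986, -0.0]
contact_force: [0.1, -0.3, -0.4]
gripper_width: 0.997
grasp_force: 0.0
```

```bash
python3 go.py .616 -.068 .021
python3 - <<'E'
from h import *
f=grab("scene"); cv2.imwrite("pics/s1.png",cv2.resize(f["img"][170:310,140:320],None,fx=4,fy=4));
E
```

```text
t 3.07 pos [ 0.6158 -0.0679  0.0225] F [ 0.1 -0.3 -0.4] w 0.997 g 0.0 tip 0.019 toolz [ 3.5e-03 -8.0e-04 -1.0e+00] tooly [0.324 0.946 0.   ]
tool shift cm [-0.02 -0.01  0.15]
```

View pics/s1.png

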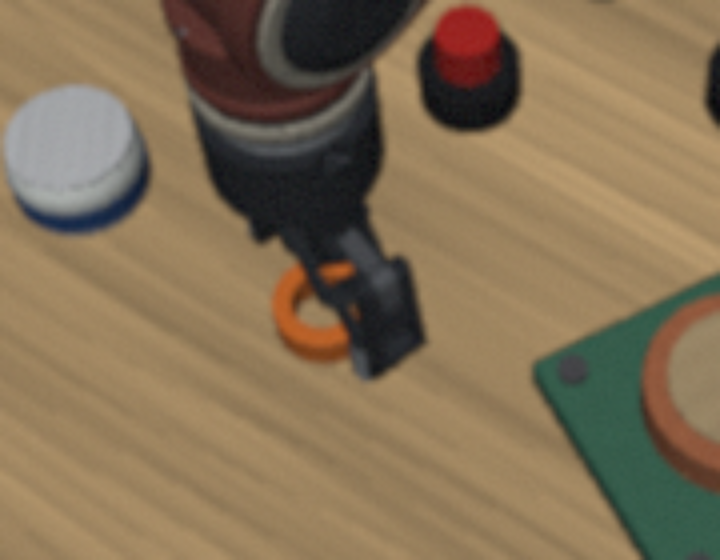

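The crop shows the ring at (325,310) with the near finger beside it and nothing touching. Closing now.

>>> move_arm(
  rows=[
    [0,0,0.2,0,0,0,-1],
    [0,0,0,0,0,0,-1],
    [0,0,0,0,0,0,-1],
    [0,0,0,0,0,0,-1],
    [0,0,0,0,0,0,-1],
    [0,0,0,0,0,0,-1],
    [0,0,0,0,0,0,-1],
    [0,0,0,0,0,0,-1],
    [0,0,0,0,0,0,-1],
    [0,0,0,0,0,0,-1],
  ],
)

```text
time: 3.95
tool_pos: [0.6151, -0.0678, 0.0194]
tool_rot: [0.001, 0.164, 0.986, -0.0]
contact_force: [-0.7, 1.4, 5.2]
gripper_width: 0.564
grasp_force: 62.2
```

```bash
python3 go.py .616 -.068 .021
```

```text
t 3.95 pos [ 0.6151 -0.0678  0.0194] F [-0.7  1.4  5.2] w 0.564 g 62.2 tip 0.019 toolz [ 1.7e-03 -3.0e-04 -1.0e+00] tooly [0.324 0.946 0.   ]
tool shift cm [-0.1   0.01 -0.16]
```

>>> move_arm(
  rows=[
    [0,0,-0.5,0,0,0,-1],
    [0,0,-1.5,0,0,0,-1],
    [0,0,-3,0,0,0,-1],
    [0,0,-3,0,0,0,-1],
    [0,0,-3,0,0,0,-1],
    [0,0,-2,0,0,0,-1],
    [0,0,0,0,0,0,-1],
    [0,0,0,0,0,0,-1],
  ],
)

```text
time: 4.62
tool_pos: [0.6147, -0.0677, 0.1494]
tool_rot: [0.001, 0.164, 0.986, -0.0]
contact_force: [0.4, 0.4, -1.6]
gripper_width: 0.561
grasp_force: 61.9
```

```bash
python3 go.py .557 .125 .150
```

```text
t 4.62 pos [ 0.6147 -0.0677  0.1494] F [ 0.4  0.4 -1.6] w 0.561 g 61.9 tip 0.019 toolz [ 2.2e-03 -6.0e-04 -1.0e+00] tooly [0.324 0.946 0.   ]
tool shift cm [11.7  16.36 -0.08]
```

>>> move_arm(
  rows=[
    [0.7,1.0,0,0,0,0,-1],
    [1.5,2.1,0,0,0,0,-1],
    [1.9,2.7,0,0,0,0,-1],
    [1.9,2.7,0,0,0,0,-1],
    [1.9,2.7,0,0,0,0,-1],
    [1.9,2.7,0,0,0,0,-1],
    [1.3,1.7,0,0,0,0,-1],
    [0.6,0.8,0,0,0,0,-1],
    [0,0,0,0,0,0,-1],
    [0,0,0,0,0,0,-1],
    [0,0,0,0,0,0,-1],
    [0,0,0,0,0,0,-1],
  ],
)

```text
time: 5.62
tool_pos: [0.5569, 0.1243, 0.148]
tool_rot: [-0.0, 0.165, 0.986, -0.0]
contact_force: [0.5, 0.1, -1.1]
gripper_width: 0.567
grasp_force: 61.9
```

```bash
python3 go.py .557 .125 .095;  python3 - <<'E'
from h import *
f=grab("scene"); cv2.imwrite("pics/s2.png",cv2.resize(f["img"][160:320,240:420],None,fx=3.6,fy=3.6)); 
E
```

```text
t 5.62 pos [0.5569 0.1243 0.148 ] F [ 0.5  0.1 -1.1] w 0.567 g 61.9 tip 0.019 toolz [-4.e-04 -4.e-04 -1.e+00] tooly [ 0.325  0.946 -0.   ]
tool shift cm [0.01 0.07 5.3 ]
```

View pics/s2.png

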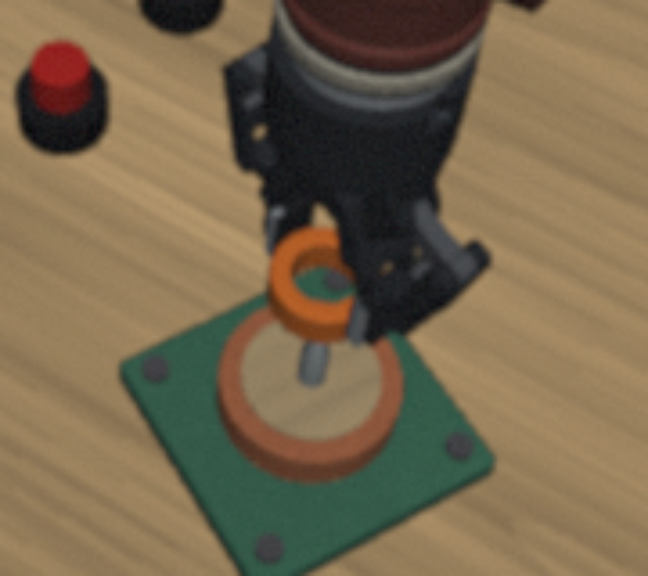

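The ring is level over the stand, at crop (325,283), with the spindle at (313,362). I'll check the ring against its expected outline numerically.

Run:
```python
from h import *
f=grab("scene")
h=seg(f,*ORA,(330,239,26))[:,0]
print("obs l,t,b",h[:,0].min(),h[:,1].min(),h[:,1].max())
for z in(.127,.129):
    c=cyl(f,.557,.1245,.025,z,z+.02)[:,0]; print(z,c.min(0),c.max(0))
a=proj(f,(.557,.1245,.13));print("px/mm along x,y,z",[(proj(f,np.array([.557,.1245,.13])+d)-a).round(2) for d in np.eye(3)*.001])
hs=seg(f,*WH,(326,267,32))
print("spindle tip/base proj",proj(f,(.557,.1245,.092)),proj(f,(.557,.1245,.055)))
```

```text
obs l,t,b 315 223 254
0.127 [314.0701  221.84142] [346.84668 255.31831]
0.129 [314.1568  221.14789] [347.01303 254.69106]
px/mm along x,y,z [array([-0.32,  0.44]), array([0.54, 0.3 ]), array([ 0.06, -0.32])]
spindle tip/base proj [327.56453082 252.53504691] [325.55371591 263.12018589]
```

>>> move_arm(
  rows=[
    [0,0.05,1,0,0,0,-1],
    [0,0,1.5,0,0,0,-1],
    [0,0,1.5,0,0,0,-1],
    [0,0,1.3,0,0,0,-1],
    [0,0,1.0,0,0,0,-1],
    [0,0,0.5,0,0,0,-1],
    [0,0,0,0,0,0,-1],
    [0,0,0,0,0,0,-1],
    [0,0,0,0,0,0,-1],
  ],
)

```text
time: 6.47
tool_pos: [0.5575, 0.126, 0.0812]
tool_rot: [0.001, 0.164, 0.986, 0.0]
contact_force: [0.2, 0.4, -0.7]
gripper_width: 0.563
grasp_force: 61.9
```

```bash
python3 go.py .557 .125 .0745
```

```text
t 6.47 pos [0.5575 0.126  0.0812] F [ 0.2  0.4 -0.7] w 0.563 g 61.9 tip 0.019 toolz [ 1.6e-03  1.0e-04 -1.0e+00] tooly [0.324 0.946 0.001]
tool shift cm [ 0.02 -0.11  0.67]
```

>>> move_arm(
  rows=[
    [0,-0.05,0.25,0,0,0,-1],
    [0,0,0.2,0,0,0,-1],
    [0,0,0.1,0,0,0,-1],
    [0,0,0,0,0,0,-1],
    [0,0,0,0,0,0,-1],
  ],
)

```text
time: 6.88
tool_pos: [0.5566, 0.1255, 0.0748]
tool_rot: [-0.0, 0.164, 0.986, -0.0]
contact_force: [-0.3, 0.7, -0.8]
gripper_width: 0.563
grasp_force: 61.9
```

```bash
python3 go.py .557 .125 .0745
```

```text
t 6.88 pos [0.5566 0.1255 0.0748] F [-0.3  0.7 -0.8] w 0.563 g 61.9 tip 0.019 toolz [-0. -0. -1.] tooly [ 0.324  0.946 -0.   ]
tool shift cm [-0.06 -0.03  0.03]
```

>>> move_arm(
  rows=[
    [0,0,0.1,0,0,0,-1],
    [0,0,0,0,0,0,-1],
    [0,0,0,0,0,0,-1],
  ],
)

```text
time: 7.13
tool_pos: [0.5569, 0.1255, 0.0744]
tool_rot: [0.0, 0.164, 0.986, 0.0]
contact_force: [-1.8, -0.1, 4.0]
gripper_width: 0.563
grasp_force: 62.2
```

Contact at 4 N, so I'll release gently and rise.

>>> move_arm(
  rows=[
    [0,0,0,0,0,0,0.3],
    [0,0,0,0,0,0,0.3],
    [0,0,0,0,0,0,0.6],
    [0,0,0,0,0,0,0.6],
    [0,0,0,0,0,0,0.6],
    [0,0,-0.5,0,0,0,0.6],
    [0,0,-1.5,0,0,0,0.6],
    [0,0,-3,0,0,0,0.6],
    [0,0,-3,0,0,0,0.6],
    [0,0,-3,0,0,0,0.6],
    [0,0,-2,0,0,0,0.6],
    [0,0,0,0,0,0,0.6],
  ],
)

```text
time: 8.13
tool_pos: [0.5597, 0.1258, 0.2107]
tool_rot: [0.005, 0.164, 0.986, 0.001]
contact_force: [0.7, 0.8, 0.6]
gripper_width: 0.8
grasp_force: 0.0
```

```bash
python3 go.py .468 -.091 .200
```

```text
t 8.13 pos [0.5597 0.1258 0.2107] F [0.7 0.8 0.6] w 0.8 g 0.0 tip 0.019 toolz [ 0.0109  0.001  -0.9999] tooly [0.324 0.946 0.004]
tool shift cm [  1.67 -23.49   0.95]
```

>>> move_arm(
  rows=[
    [0.1,-1.2,0,0,0,0,0.6],
    [0.2,-2.5,0,0,0,0,0.6],
    [0.2,-3.3,0,0,0,0,0.6],
    [0.2,-3.3,0,0,0,0,0.6],
    [0.2,-3.3,0,0,0,0,0.6],
    [0.2,-3.3,0,0,0,0,0.6],
    [0.2,-3.3,0,0,0,0,0.6],
    [0.1,-2.2,0,0,0,0,0.6],
    [0,-1.0,0,0,0,0,0.6],
    [0,0,0,0,0,0,0.6],
    [0,0,0,0,0,0,0.6],
    [0,0,0,0,0,0,0.6],
    [0,0,0,0,0,0,0.6],
  ],
)

```text
time: 9.22
tool_pos: [0.4678, -0.0904, 0.2034]
tool_rot: [-0.0, 0.163, 0.987, 0.0]
contact_force: [-0.6, -0.3, 0.4]
gripper_width: 0.804
grasp_force: 0.0
```

```bash
python3 go.py .468 -.091 .090
python3 - <<'E'
from h import *
f=grab("scene")
h=seg(f,*ORA,(326,262,30)); print("ring seated",*fit([(f,h)],.025,.055,.075,(.557,.125)), "expect",cen(cyl(f,.557,.125,.025,.055,.075)),cen(h))
cv2.imwrite("pics/s3.png",cv2.resize(f["img"][110:320,200:400],None,fx=2.8,fy=2.8))
E
```

```text
t 9.22 pos [ 0.4678 -0.0904  0.2034] F [-0.6 -0.3  0.4] w 0.804 g 0.0 tip 0.019 toolz [-7.e-04  5.e-04 -1.e+00] tooly [0.322 0.947 0.   ]
tool shift cm [-0.05 -0.05 11.34]
ring seated [0.5564 0.1245] [-0. -0.] [0.77] expect [326.38511056 260.5628175 ] [326.31205062 260.1823411 ]
```

View pics/s3.png

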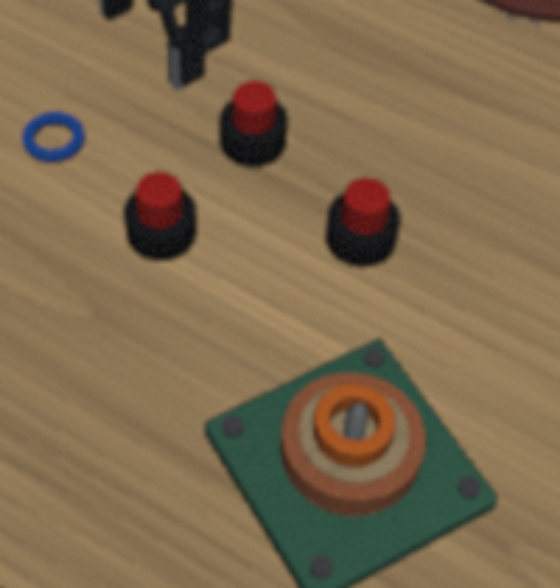

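The ring is seated flat around the spindle, at crop (353,425), and fits to (0.556, 0.125). Cap A is at crop (160,215), below the gripper. Going down on it.

>>> move_arm(
  rows=[
    [0,-0.05,2,0,0,0,0.6],
    [0,0,3,0,0,0,0.6],
    [0,0,3,0,0,0,0.6],
    [0,0,2.2,0,0,0,0.6],
    [0,0,1.0,0,0,0,0.6],
    [0,0,0,0,0,0,0.6],
    [0,0,0,0,0,0,0.6],
    [0,0,0,0,0,0,0.6],
    [0,0,0,0,0,0,0.6],
  ],
)

```text
time: 10.02
tool_pos: [0.469, -0.0922, 0.0939]
tool_rot: [0.002, 0.164, 0.986, -0.0]
contact_force: [-0.0, 0.2, -0.2]
gripper_width: 0.806
grasp_force: 0.0
```

```bash
python3 go.py .468 -.091 .048
```

```text
t 10.02 pos [ 0.469  -0.0922  0.0939] F [-0.   0.2 -0.2] w 0.806 g 0.0 tip 0.019 toolz [ 0.0036 -0.0013 -1.    ] tooly [ 0.324  0.946 -0.   ]
tool shift cm [0.15 0.09 4.59]
```

>>> move_arm(
  rows=[
    [0.05,0.05,1.0,0,0,0,0.6],
    [0,0,1.5,0,0,0,0.6],
    [0,0,1.3,0,0,0,0.6],
    [0,0,0.6,0,0,0,0.6],
    [0,0,0,0,0,0,0.6],
    [0,0,0,0,0,0,0.6],
    [0,0,0,0,0,0,0.6],
  ],
)

```text
time: 10.6
tool_pos: [0.4678, -0.0915, 0.0487]
tool_rot: [0.001, 0.164, 0.986, -0.0]
contact_force: [0.6, -0.5, 0.8]
gripper_width: 0.799
grasp_force: 0.0
```

```bash
python3 go.py .468 -.091 .048
```

```text
t 10.6 pos [ 0.4678 -0.0915  0.0487] F [ 0.6 -0.5  0.8] w 0.799 g 0.0 tip 0.019 toolz [ 1.5e-03 -6.0e-04 -1.0e+00] tooly [ 0.324  0.946 -0.   ]
tool shift cm [-0.    0.05  0.07]
```

>>> move_arm(
  rows=[
    [0,0,0,0,0,0,-1],
    [0,0,0,0,0,0,-1],
    [0,0,0,0,0,0,-1],
    [0,0,0,0,0,0,-1],
    [0,0,0,0,0,0,-1],
    [0,0,0,0,0,0,-1],
    [0,0,0,0,0,0,-1],
    [0,0,0,0,0,0,-1],
    [0,0,0,0,0,0,-1],
    [0,0,0,0,0,0,-1],
  ],
)

```text
time: 11.43
tool_pos: [0.468, -0.0915, 0.0488]
tool_rot: [0.001, 0.164, 0.986, -0.0]
contact_force: [-0.8, 0.5, 6.3]
gripper_width: 0.378
grasp_force: 59.6
```

```bash
python3 go.py .468 -.091 .190
```

```text
t 11.43 pos [ 0.468  -0.0915  0.0488] F [-0.8  0.5  6.3] w 0.378 g 59.6 tip 0.019 toolz [ 1.7e-03 -6.0e-04 -1.0e+00] tooly [ 0.324  0.946 -0.   ]
tool shift cm [-1.000e-02  5.000e-02 -1.412e+01]
```

The grip is good at 32 mm. Lifting.

>>> move_arm(
  rows=[
    [0,0,-0.5,0,0,0,-1],
    [0,0,-1.5,0,0,0,-1],
    [0,0,-3,0,0,0,-1],
    [0,0,-3,0,0,0,-1],
    [0,0,-3,0,0,0,-1],
    [0,0,-2.5,0,0,0,-1],
    [0,0,-0.8,0,0,0,-1],
    [0,0,0,0,0,0,-1],
    [0,0,0,0,0,0,-1],
    [0,0,0,0,0,0,-1],
  ],
)

```text
time: 12.27
tool_pos: [0.4658, -0.0908, 0.1881]
tool_rot: [-0.002, 0.164, 0.986, 0.0]
contact_force: [0.6, -0.1, -0.7]
gripper_width: 0.376
grasp_force: 59.6
```

```bash
python3 go.py .557 .125 .190
```

```text
t 12.27 pos [ 0.4658 -0.0908  0.1881] F [ 0.6 -0.1 -0.7] w 0.376 g 59.6 tip 0.019 toolz [-0.0042  0.0015 -1.    ] tooly [0.324 0.946 0.   ]
tool shift cm [-1.64 23.37 -0.2 ]
```

>>> move_arm(
  rows=[
    [0,1.0,0,0,0,0,-1],
    [-0.2,2.2,0,0,0,0,-1],
    [-0.2,3.1,0,0,0,0,-1],
    [-0.2,3.1,0,0,0,0,-1],
    [-0.2,3.1,0,0,0,0,-1],
    [-0.2,3.1,0,0,0,0,-1],
    [-0.2,3.1,0,0,0,0,-1],
    [-0.2,2.6,0,0,0,0,-1],
    [0,1.4,0,0,0,0,-1],
    [0,0.7,0,0,0,0,-1],
    [0,0,0,0,0,0,-1],
    [0,0,0,0,0,0,-1],
    [0,0,0,0,0,0,-1],
    [0,0,0,0,0,0,-1],
  ],
)

```text
time: 13.43
tool_pos: [0.5559, 0.1245, 0.1907]
tool_rot: [-0.0, 0.165, 0.986, -0.0]
contact_force: [-0.9, 0.5, -0.7]
gripper_width: 0.381
grasp_force: 59.8
```

```bash
python3 go.py .5566 .125 .1238;  python3 - <<'E'
from h import *
f=grab("scene"); cv2.imwrite("pics/s4.png",cv2.resize(f["img"][150:310,240:420],None,fx=3.6,fy=3.6))
print("skirt bottom centre proj expected",proj(f,(.5566,.125,.140)),cyl(f,.5566,.125,.027,.140,.168)[:,0].min(0),cyl(f,.5566,.125,.027,.14,.168)[:,0].max(0))
E
```

```text
t 13.43 pos [0.5559 0.1245 0.1907] F [-0.9  0.5 -0.7] w 0.381 g 59.8 tip 0.019 toolz [-3.e-04 -3.e-04 -1.e+00] tooly [ 0.325  0.946 -0.   ]
tool shift cm [-0.05  0.07  6.69]
skirt bottom centre proj expected [330.83329663 237.41745482] [313.78156 213.3221 ] [350.35947 252.28743]
```

View pics/s4.png

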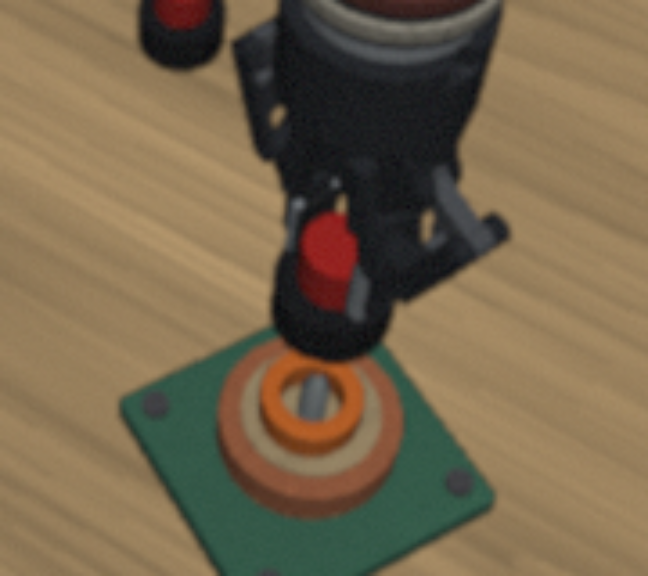

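The cap hangs upright, with its skirt spanning crop x 272–392 and its bottom at 360. That is within about 2 px of the expected outline, so it is centred over the spindle. Going down.

>>> move_arm(
  rows=[
    [-0.02,0.02,1,0,0,0,-1],
    [0,0,1.5,0,0,0,-1],
    [0,0,1.5,0,0,0,-1],
    [0,0,1.0,0,0,0,-1],
    [0,0,0.6,0,0,0,-1],
    [0,0,0.4,0,0,0,-1],
    [0,0,0,0,0,0,-1],
    [0,0,0,0,0,0,-1],
    [0,0,0,0,0,0,-1],
  ],
)

```text
time: 14.23
tool_pos: [0.5571, 0.1258, 0.1318]
tool_rot: [0.001, 0.164, 0.986, 0.0]
contact_force: [0.3, -0.2, -0.1]
gripper_width: 0.379
grasp_force: 59.8
```

```bash
python3 go.py .5566 .125 .1238
```

```text
t 14.23 pos [0.5571 0.1258 0.1318] F [ 0.3 -0.2 -0.1] w 0.379 g 59.8 tip 0.019 toolz [ 1.7e-03  2.0e-04 -1.0e+00] tooly [0.324 0.946 0.001]
tool shift cm [ 0.02 -0.09  0.8 ]
```

>>> move_arm(
  rows=[
    [0,-0.05,0.3,0,0,0,-1],
    [0,0,0.2,0,0,0,-1],
    [0,0,0.1,0,0,0,-1],
    [0,0,0.1,0,0,0,-1],
    [0,0,0,0,0,0,-1],
    [0,0,0,0,0,0,-1],
  ],
)

```text
time: 14.73
tool_pos: [0.5563, 0.1253, 0.1239]
tool_rot: [0.0, 0.164, 0.986, 0.0]
contact_force: [-0.3, 0.4, -0.7]
gripper_width: 0.374
grasp_force: 59.9
```

>>> move_arm(
  rows=[
    [0,0,0.1,0,0,0,-1],
    [0,0,0,0,0,0,-1],
    [0,0,0,0,0,0,-1],
  ],
)

```text
time: 14.98
tool_pos: [0.5565, 0.1253, 0.1239]
tool_rot: [0.0, 0.164, 0.986, -0.0]
contact_force: [-3.3, -0.7, 6.0]
gripper_width: 0.377
grasp_force: 60.2
```

Contact at 6 N at the expected height. Releasing and rising.

>>> move_arm(
  rows=[
    [0,0,0,0,0,0,0],
    [0,0,0,0,0,0,0],
    [0,0,0,0,0,0,0.4],
    [0,0,0,0,0,0,0.4],
    [0,0,0,0,0,0,0.4],
    [0,0,-0.5,0,0,0,0.4],
    [0,0,-1.5,0,0,0,0.4],
    [0,0,-3,0,0,0,0.4],
    [0,0,-3,0,0,0,0.4],
    [0,0,-3,0,0,0,0.4],
    [0,-2,-1,0,0,0,0.4],
    [0,-3,0,0,0,0,0.4],
    [0,-3,0,0,0,0,0.4],
    [0,-3,0,0,0,0,0.4],
    [0,-2,0,0,0,0,0.4],
    [0,0,0,0,0,0,0.4],
    [0,0,0,0,0,0,0.4],
  ],
)

```text
time: 16.4
tool_pos: [0.5141, 0.0017, 0.2432]
tool_rot: [0.0, 0.165, 0.986, 0.0]
contact_force: [1.0, 0.7, 0.0]
gripper_width: 0.7
grasp_force: 0.0
```

```bash
python3 go.py
python3 - <<'E'
from h import *
f=grab("scene"); cv2.imwrite("pics/s5.png",cv2.resize(f["img"][110:320,200:400],None,fx=2.8,fy=2.8))
h=seg(f,*RED,(330,237,26)); print(*fit([(f,h)],.017,.103,.129,(.557,.125)))
E
```

```text
t 16.4 pos [0.5141 0.0017 0.2432] F [1.  0.7 0. ] w 0.7 g 0.0 tip 0.019 toolz [ 9.e-04  4.e-04 -1.e+00] tooly [0.326 0.945 0.001]
[0.5568 0.1262] [-0.  0.] [0.87]
```

View pics/s5.png

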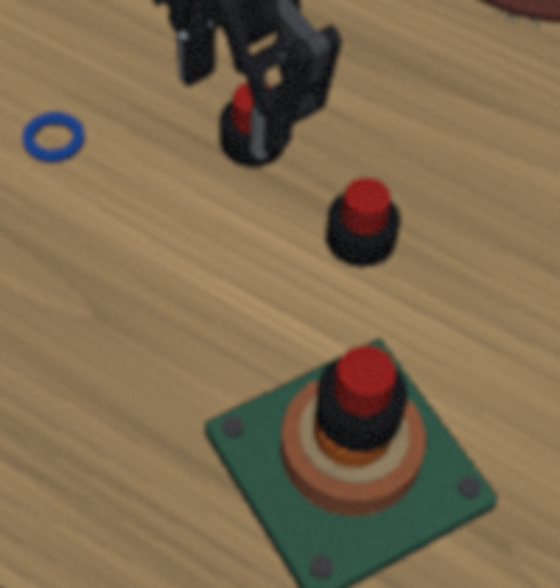

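The cap sits upright on the orange spacer at crop (362,400). Its fitted position (0.557, 0.126) is on the spindle axis, and the blue ring at (53,137) hasn't moved. The gripper is clear of everything.

```bash
python3 -c "
from plant import manip; print(manip.job_done())"
```

```text
the job is handed in; nothing more can be done
None
```

The orange spacer lies flat on the wheel and the farthest of the three caps sits on it, both centred on the spindle; the blue ring is untouched, the gripper is open and clear, and I handed the job in at about 16 s.

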